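Clear the lane, unlock the telescoping gauge arm and hold it at the rider

ROBOT

A 6-joint arm with a two-finger parallel gripper is mounted at the origin on the work surface. World frame = base frame: x ahead of the robot, y to its left, z up, the work surface at z = 0. Lengths are in m, angles in rad, forces in N, time in s.
With the tool pointing down it reaches from about 0.375 to 0.975 m from the base axis. Payload 3.8 kg.
Tool frame: the origin (TCP) lies at the very end of the fingers, on their centre line; the grasp point (between the pads) lies 19 mm behind it; z points along the fingers, y is the line along which they close (so a half turn about z gives the same grasp; the last joint's range is limited). The gripper opens to 85 mm and grips with 20 to 120 N. Pads are 22 mm wide; open, the fingers measure 114 mm over their backs; the gripper's body (76 mm by 85 mm) begins 54 mm behind the grasp point. The pads swing forward as they close: fully open they stand 13 mm farther back than shut.
Start: joints at [-1.325, 0.264, 1.604, -0, 1.274, -0.037], TCP at [0.188, -0.648, 0.231] pointing down, gripper open.
Joint ranges: [-2.63, 2.63], [-0.94, 2.18], [0.31, 2.57], [-1.31, 4.45], [0, 2.66], [-2.55, 2.55]. Speed limits (rad/s): [2.57, 2.57, 3.14, 3.14, 3.14, 3.14].

INTERFACE

Orientations are given as a rotation vector (axis times angle).
In Python, from workcell import bot gives the robot as it stands.
- The arm moves only by the shell command python3 -m creep 'ROWS' [FORCE]. ROWS is JSON, a list of rows, each a list of 5 numbers: the shift along the tool's x, y, z in units of 0.05 m (1.0 is 0.05 m), then the turn about the tool's z in units of 0.1 rad (1.0 is 0.1 rad), then the opening, from 0 (shut) to 1 (fully open). In form: [[tx, ty, tz, spin, hand], ...]. A call has 1 to 20 rows; each row shifts and turns the commanded pose from where the row before left it, along the tool's axes as they then stand; what a row does not reach is not made up. A row lasts 1/8 s, in which the tool goes at most 62.5 mm and 10.7 degrees, less where a joint would pass 70% of its speed; a pose out of reach is approached as far as the arm can. A call with a number of a shift or a turn outside -1 to 1 is refused whole. A call with a gripper value outside its range is refused whole. The fingers move at their own pace and stop on an object; FORCE is the grip in N (left out, the last holds). Time passes only in rows, so rows that do not move let the fingers close. It gives the time, the measured TCP pose, the force, the opening and the grip force at its end, in the units of the state.
- bot.read_state(): the state, without advancing time (a new reading comes with each control period).
- bot.read_camera(name): name is "scene" or "top" or "wrist"; returns a dict with "pixels" (480x640x3 uint8, red, green, blue), "vfov" (degrees; the focal length in pixels is half the picture's height over the tangent of half this angle, whatever the lens; pixels are square), "cx", "cy" (the principal point, pixels), "world_to_cam" (4x4, takes a point from world to camera coordinates). Camera axes: x right, y down, z forward; pixel columns grow to the right and rows downward; lengths in m; the calibration is good to about 2 mm. A picture is of the moment at which its call begins. There is no depth.
- bot.finish_job(): hands the job in; it is judged then, once.
Trained networks look in a picture, given as the dict that the camera call returned (one of the last four; its "shot" number tells which), for a name from the list of things; names that differ only in an ending like _2 or _b are one class to them, and where a whole thing is asked for, a point or a joint stands for the part that bears it (a point fixed in the world has none). Each returns a list of dicts, best first, with "score" (0 to 1); they miss things now and then, are a little off and sometimes report something else, mostly with a low value. They report only what shows in the picture. A call takes as long as a camera call. They do not tell look-alikes from the thing itself.
- bot.look_for(target, picture): "bbox" ([left, top, right, bottom] in pixels, round what is visible of it).
- bot.regions_of(target, picture): "mask" (480x640 bool, what is visible of it) and "bbox" ([left, top, right, bottom] in pixels, round what is visible of it).
The state is a dict: "time": time; "q": joint angles; "joint_vel": joint speeds; "joint_torque": joint torques, N m; "tool_pos": TCP position; "tcp_rot": TCP orientation; "wrist_force": force on the tool from outside, world axes, zero at the start; "torque": the same for the moment, N m; "width": opening from 0.0 (shut) to 1.0 (fully open); "grip_force": force on a finger pad.
Only numpy, scipy, OpenCV 4.12 (cv2) and the standard library are available. Lean on these libraries where they do the work, as an engineer would, in place of code of your own. Each camera call takes 0.05 s, during which the arm holds its last target. There are 200 camera calls.

TASK

First take the aluminium bush out of the gauge arm's lane and stand it upright in the open grey tray, letting go of it. Then press the lock button on the arm's housing all the way down, and only after that take the arm's black handle and pull the arm out until its pointer is centred over the brass rider on the scale; finish holding it there still, since a spring pulls it back. Do not shift the rider, and leave everything else on the bench where it is.

Things in the scene. Friction and masses are not known exactly. Their poses are not given: they have to be found in the camera images.
- bed: Dark steel bed plate, 150 mm (x) by 400 (y) by 12 thick, fixed on the bench. Origin on the bench at the lane's centre line; the plate spans y -190 to +210. The arm extends to its +y. Over y -190 to -30 stands the grey square housing, 50 wide, top 80 above the bench. At x 40 to 70 a flat aluminium scale, ticks each 10 mm, face 30 above the bench.
- gauge (a joint): Extension of the telescoping arm in m: 0 fully in (the start), 0.160 fully out, along the bed's +y. A spring pulls it back in with about 4 N (in) to 6 N (out): it runs back if let go. With the lock up it cannot leave 0 by more than about 2 mm.
- gauge_grip (a point): Point on the axis of the arm's upright round black handle (28 mm diameter, 76 to 150 above the bench), 125 above the bench. Moves with the arm; at extension 0 it is at x 0, y +27 in the bed's frame. The arm's steel nose reaches 35 beyond the handle's axis, 49 to 61 above the bench.
- pointer (a point): Tip of the arm's pointer: a steel finger 4 mm wide sticking out sideways (+x of the bed) from the handle's foot over the scale, 44 to 50 above the bench. Moves with the arm; same y in the bed's frame as the handle's axis.
- rider (a joint): Where the brass rider (the mark) stands on the scale, in m, 0.085 to 0.130: the pointer is exactly over the rider's middle when joint gauge has this same value. Must stay as it is; stiff, about 8 N to shift.
- rider_mark (a point): Middle of the top of the brass rider: a bar 8 mm long along the scale (bed's y), 34 wide, 10 high, lying across the scale; top 40 above the bench, a thin black line along its middle.
- lock (a joint): Travel of the lock button in m: 0 up (locked), 0.008 fully down. Pressing straight down takes about 4 N; it stays where it is left. The arm is free from 5 mm down.
- lock_top (a point): Centre of the top of the steel lock button, a disc 28 mm in diameter on top of the housing, 100 above the bench when up, 92 fully down, in a collar 40 in diameter with its rim 88 above the bench. In the bed's frame at x 0, y -100. Moves with the button.
- bush: Turned aluminium bush, 100 mm high, standing on the bed plate in the lane in front of the arm: foot flange 52 in diameter and 12 thick, above it a round barrel 38 in diameter. 0.2 to 0.42 kg. Origin: centre of its underside (12 above the bench at the start), z along its axis.
- tray: Open grey plastic tray, outside 160 mm (x) by 130 (y) by 30 high, walls and floor about 4 thick, fixed on the bench to one side or the other of the bed. Origin: centre of its underside, on the bench.
- case: Bystander, to be left alone: closed flat black instrument case 150x120x45 mm.
- nut: Bystander, to be left alone: hexagon steel nut, on the bed beside the lane, 12 high, 24 across flats mm.
- wrench: Bystander, to be left alone: open-end steel wrench, lying flat, length 180 mm.
- screwdriver: Bystander, to be left alone: screwdriver with black handle, lying, length 190 mm.
- mug: Bystander, to be left alone: white mug, 80 across, height 90 mm.
- tape: Bystander, to be left alone: roll of tape, lying flat, 24 high, diameter 100 mm.
Things that resemble listed ones, but are neither listed nor needed, are in the scene too. What is meant by the bush is not red, and is the smaller of those in its own colour. What is shaped like the tray but blue is not meant.

How it is judged:
On the way, in this order (a step that is already met when the one before it is completed fails the run):
1. the bush stands upright in the tray, let go, while the arm is still locked and in (x of bush in the frame of tray between -0.054 and 0.054 m and y of bush in the frame of tray between -0.039 and 0.039 m and z of bush in the frame of tray between -0.002 and 0.01 m and angle between bush's own z axis and vertical below 0.15 rad and contact force between the fingers and bush below 0.05 N and value of joint lock below 0.004 m and value of joint gauge below 0.01 m), for 0.3 s.
2. the lock button is pressed down with the arm still in (value of joint lock above 0.005 m and value of joint gauge below 0.01 m), for 0.1 s.
At the end, for the whole second after the job is handed in: The fingers hold the arm (over 1.5 N) still (under 10 mm/s) with its pointer within 4 mm of the middle of the brass rider, the lock button down (5 mm or more), and the bush standing upright on the tray's floor, wholly inside it and let go (x of bush in the frame of tray between -0.054 and 0.054 m and y of bush in the frame of tray between -0.039 and 0.039 m and z of bush in the frame of tray between -0.002 and 0.01 m and angle between bush's own z axis and vertical below 0.15 rad and contact force between the fingers and bush below 0.05 N and y of pointer in the frame of rider_mark between -0.004 and 0.004 m and velocity of joint gauge between -0.01 and 0.01 m/s and value of joint lock above 0.005 m and contact force between the fingers and gauge above 1.5 N); the arm keeps its last pose, push and grip.
It fails at once if the rider shifted by more than 3 mm (distance of rider_mark from where it was at the start of the episode above 0.003 m).
It fails at once if a bystander was shifted by more than 30 mm (distance of any of case, nut, wrench, screwdriver, mug, tape from where it was at the start of the episode above 0.03 m).
It also fails if it takes over 64 s, if anything falls off the work surface, if the arm or the gripper's body presses on something with over 40 N, if the wrist force passes 120 N, or if a joint passes its speed limit or range.

## Working session

There is one attempt and no reset: what is moved stays moved. The work goes in short steps, Python scripts to look and compute and a shell command to move; the robot and the scene stay as the last step left them, time stands still between calls to the robot, and variables do not carry over. Pictures are saved under pics/ and viewed, at most 10 in all, crops included, and the job is handed in when it is done.

```bash
mkdir -p pics; ls; cat > h.py <<'E'
import numpy as np, cv2
from workcell import bot
def save(p,n): cv2.imwrite('pics/'+n,cv2.cvtColor(p['pixels'],cv2.COLOR_RGB2BGR))
def f(p): return 240/np.tan(np.radians(p['vfov'])/2)
def proj(p,X):
    X=np.atleast_2d(X); T=np.array(p['world_to_cam']); c=X@T[:3,:3].T+T[:3,3]
    return c[:,:2]/c[:,2:]*f(p)+[p['cx'],p['cy']]
def ray(p,uv,z):
    T=np.array(p['world_to_cam']); R=T[:3,:3]; o=-R.T@T[:3,3]
    d=R.T@np.array([(uv[0]-p['cx'])/f(p),(uv[1]-p['cy'])/f(p),1]); return o+d*(z-o[2])/d[2]
E
python3 - <<'E'
from h import *
print(bot.read_state())
for n in ('top','scene'):
    p=bot.read_camera(n); save(p,n+'0.png'); print(n,p['vfov'],p['cx'],p['cy'],np.round(p['world_to_cam'],3).tolist())
    for t in ['bed','gauge','gauge_grip','pointer','rider','lock','bush','tray','case','nut','mug']:
        print(t,[(round(d['score'],2),np.round(d['bbox']).astype(int).tolist()) for d in bot.look_for(t,p)[:4]])
E
```

```text
pics
{'time': 0.0, 'q': array([-1.32487266e+00,  2.64783391e-01,  1.60538046e+00, -8.96674522e-06,
        1.27370015e+00, -3.68974175e-02]), 'joint_vel': array([-0.0003888 , -0.00056325,  0.00176771, -0.00096475, -0.00054062,
        0.00206717]), 'joint_torque': array([-2.90035765e-03, -5.15117240e+01, -3.67313576e+01, -5.05934568e-04,
        1.29573929e-02,  4.94125743e-06]), 'tool_pos': array([ 0.18818735, -0.64747102,  0.22993816]), 'tcp_rot': array([-3.10799771e+00, -4.42461013e-01,  3.85319238e-04]), 'wrist_force': array([-0.41522865, -0.36032683, -0.02990861]), 'torque': array([ 0.02692123,  0.01753401, -0.00669571]), 'grip_force': 0.0, 'width': 0.9995536419463601}
top 42.383381771095 323.6808023246997 246.16541076180098 [[0.071, -0.997, 0.002, -0.021], [-0.976, -0.07, -0.205, 0.543], [0.205, 0.013, -0.979, 1.446], [0.0, 0.0, 0.0, 1.0]]
bed [(0.93, [255, 172, 416, 280])]
gauge [(0.78, [318, 203, 352, 232])]
gauge_grip [(0.72, [305, 231, 320, 241]), (0.63, [318, 201, 354, 232])]
pointer [(0.69, [322, 203, 354, 233])]
rider [(0.51, [322, 205, 354, 233]), (0.38, [300, 181, 310,
[... 259 characters left out ...]
ne 54.11338236335992 319.4172250597608 240.17442835478963 [[-0.856, 0.517, 0.001, 0.445], [0.358, 0.594, -0.721, -0.121], [-0.373, -0.616, -0.693, 1.259], [0.0, 0.0, 0.0, 1.0]]
bed [(0.96, [230, 196, 340, 369])]
gauge [(0.58, [250, 237, 293, 288])]
gauge_grip [(0.97, [247, 233, 289, 284])]
pointer [(0.89, [250, 237, 290, 287])]
rider [(0.66, [256, 312, 273, 320]), (0.36, [314, 411, 373, 478])]
lock [(0.54, [262, 214, 273, 229])]
bush [(0.91, [364, 231, 389, 279]), (0.75, [284, 288, 308, 335]), (0.66, [165, 282, 212, 356])]
tray [(0.76, [476, 286, 588, 366]), (0.61, [387, 345, 510, 450]), (0.4, [250, 238, 290, 285])]
case [(0.6, [226, 152, 290, 197])]
nut []
mug [(0.97, [167, 176, 207, 220])]
```

View pics/top0.png

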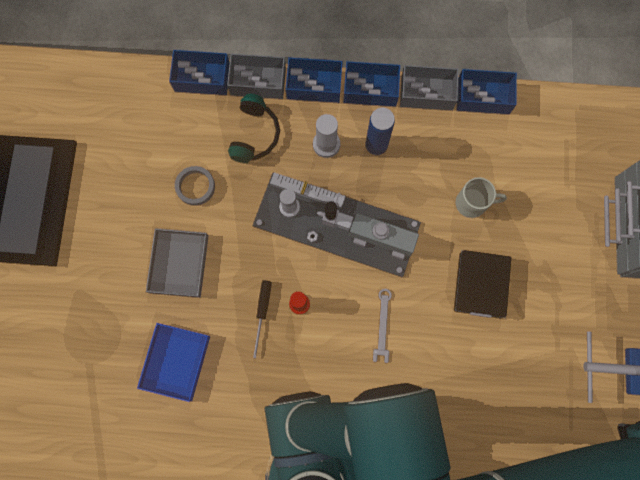

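View pics/scene0.png

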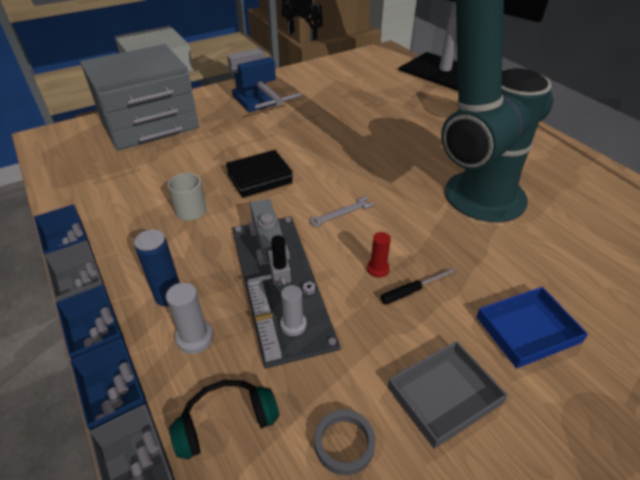

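Candidates for the bush, in the top picture: the aluminium one in the lane at (288,203), a larger aluminium one off the bed at (326,135), a red one at (299,303) and a blue cylinder at (380,132). I choose (288,203). For the tray, the grey one at (178,263) is meant and the blue one at (174,362) is not. Next is a close crop to check the choice.

```bash
python3 - <<'E'
from h import *
from scipy.optimize import least_squares
im=cv2.imread('pics/top0.png'); cv2.imwrite('pics/topc.png',cv2.resize(im[165:285,250:425],None,fx=4.5,fy=4.5,interpolation=cv2.INTER_CUBIC))
ps={n:bot.read_camera(n) for n in('top','scene')}
def mask(t,n,near):
    ms=[d for d in bot.regions_of(t,ps[n]) if d['score']>.15]
    ms=[d for d in ms if d['mask'][near[1]-3:near[1]+4,near[0]-3:near[0]+4].any()]
    return ms[0]['mask'] if ms else None
def hull(P): return cv2.convexHull(P.astype(np.float32))[:,0]
def pose(v,P): c,s=np.cos(v[2]),np.sin(v[2]); return P@np.array([[c,s,0],[-s,c,0],[0,0,1]])+[v[0],v[1],0]
def box(x0,x1,y0,y1,z0,z1): return np.array([[x,y,z] for x in(x0,x1) for y in(y0,y1) for z in(z0,z1)])
def fit(P,obs,v0):
    def r(v,full=False):
        o=[]
        for n,m in obs.items():
            h=hull(proj(ps[n],pose(v,P))); a=hull(np.argwhere(m)[:,::-1])
            # support function comparison
            for t in np.arange(0,2*np.pi,np.pi/18):
                d=np.array([np.cos(t),np.sin(t)]); o.append((h@d).max()-(a@d).max())
        return np.array(o)
    s=least_squares(r,v0,loss='soft_l1'); return s.x,np.sqrt(np.mean(s.fun**2))
ring=lambda r,z:np.array([[r*np.cos(a),r*np.sin(a),z] for a in np.arange(0,6.28,.2)])
T=ps['top']
bed=np.vstack([box(-.075,.075,-.19,.21,0,.012)])
tray=box(-.08,.08,-.065,.065,0,.03)
bush=np.vstack([ring(.026,.012),ring(.026,.024),ring(.019,.112)])
for t,P,pt in [('bed',bed,((335,255),(285,340))),('tray',tray,((178,263),(445,390))),('bush',bush,((288,203),(292,310)))]:
    ob={}
    for n,q in zip(('top','scene'),pt):
        m=mask(t,n,q)
        if m is None: print(t,n,'none'); continue
        ob[n]=m; print(t,n,m.sum())
    x0=ray(T,pt[0],.02)
    for sub in ([ob]+[{k:ob[k]} for k in ob]):
      if not sub: continue
      best=min((fit(P,sub,[x0[0],x0[1],a]) for a in ((0,.25,-.25) if t!='bush' else (0,))),key=lambda q:q[1])
      print(t,list(sub),np.round(best[0],4),round(best[1],2))
E
```

```text
bed top 8937
bed scene 9243
bed ['top', 'scene'] [ 0.6095 -0.0188 -0.2649] 4.41
bed ['top'] [ 0.6129 -0.0182 -0.1269] 6.08
bed ['scene'] [ 0.5828 -0.0279 -0.1215] 14.0
tray top 3626
tray scene 7151
tray ['top', 'scene'] [0.485  0.3772 0.    ] 1.21
tray ['top'] [ 4.833e-01  3.748e-01 -1.000e-04] 1.16
tray ['scene'] [ 4.883e-01  3.784e-01 -3.000e-04] 1.32
bush top 410
bush scene 968
bush ['top', 'scene'] [ 6.467e-01  1.106e-01 -6.000e-04] 1.24
bush ['top'] [6.446e-01 1.122e-01 6.000e-04] 1.0
bush ['scene'] [6.485e-01 1.111e-01 6.000e-04] 0.95
```

View pics/topc.png

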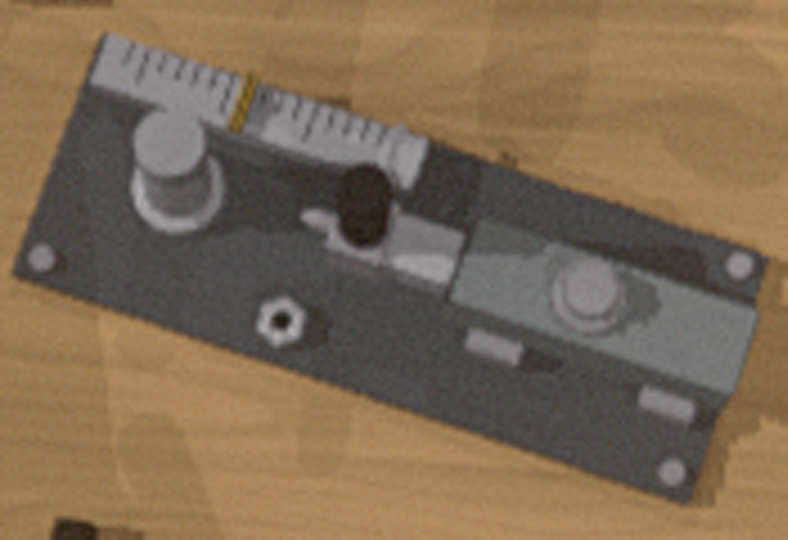

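The crop shows the bush in the lane, flange at crop (178,185). It also shows the rider at (243,102), the handle top at (363,190), the button at (590,290), the nut at (281,320) and the plate corners at (13,275), (690,503) and (768,260). I'll fit the poses from these points.

```bash
python3 - <<'E'
from h import *
from scipy.optimize import least_squares
ps={n:bot.read_camera(n) for n in('top','scene')}; T=ps['top']
def pose(v,P): c,s=np.cos(v[2]),np.sin(v[2]); return P@np.array([[c,s,0],[-s,c,0],[0,0,1]])+[v[0],v[1],0]
P=np.array([[-.075,.21,.012],[-.075,-.19,.012],[.075,-.19,.012],[0,-.1,.1],[0,.027,.15]])
uv=np.array([[13,275],[690,503],[768,260],[590,290],[363,188]])/4.5+[250,165]
s=least_squares(lambda v:(proj(T,pose(v,P))-uv).ravel(),[.61,-.02,-.2]); v=s.x
print('bed',np.round(v,4)); print(np.round(s.fun.reshape(-1,2),1).tolist())
c,sn=np.cos(v[2]),np.sin(v[2])
def tobed(w): d=np.array(w)[:2]-v[:2]; return np.round([c*d[0]+sn*d[1],-sn*d[0]+c*d[1]],4)
w=ray(T,np.array([243,102])/4.5+[250,165],.04); print('rider',tobed(w),'->joint',tobed(w)[1]-.027)
print('nut',tobed(ray(T,np.array([281,320])/4.5+[250,165],.024)))
for n,q in [('lock',[0,-.1,.1]),('grip0',[0,.027,.125])]: print(n,np.round(pose(v,np.array([q])),4))
ds=[d for d in bot.look_for('rider',ps['scene'])][:1]; b=ds[0]['bbox']; print(b,tobed(ray(ps['scene'],((b[0]+b[2])/2,(b[1]+b[3])/2),.037)))
th=np.arange(0,2*np.pi,np.pi/18); D=np.c_[np.cos(th),np.sin(th)]
def fit(P,pts,ns,v0):
    ob={}
    for n in ns:
        ms=[d['mask'] for d in bot.regions_of(pts[0],ps[n]) if d['score']>.15]
        q=pts[1][n]; m=[m for m in ms if m[q[1]-3:q[1]+4,q[0]-3:q[0]+4].any()][0]
        ob[n]=(np.argwhere(m)[:,::-1]@D.T).max(0)
    r=lambda v:np.concatenate([(proj(ps[n],pose(v,P))@D.T).max(0)-ob[n] for n in ns])
    s=least_squares(r,v0,diff_step=1e-4,loss='soft_l1'); return s.x,np.sqrt(np.mean(s.fun**2))
box=np.array([[x,y,z] for x in(-.08,.08) for y in(-.065,.065) for z in(0,.03)])
ring=lambda r,z:np.array([[r*np.cos(a),r*np.sin(a),z] for a in np.arange(0,6.28,.1)])
bush=np.vstack([ring(.026,.012),ring(.026,.024),ring(.019,.112)])
for ns in (['top','scene'],['top'],['scene']):
    print(ns,'tray',[ (np.round(a,4),round(e,2)) for a,e in [fit(box,('tray',{'top':(178,263),'scene':(445,390)}),ns,[.485,.377,a0]) for a0 in(.1,-.1)]])
    a,e=fit(bush,('bush',{'top':(288,203),'scene':(292,310)}),ns,[.646,.111,0]); print('bush',np.round(a[:2],4),round(e,2),tobed(a))
E
```

```text
bed [ 0.6098 -0.02   -0.2627]
[[-1.1, -0.3], [-0.1, 0.6], [0.6, -1.0], [0.3, 0.2], [0.3, 0.3]]
rider [0.0546 0.1156] ->joint 0.0886
nut [-0.0524  0.0559]
lock [[ 0.5838 -0.1166  0.1   ]]
grip0 [[0.6168 0.0061 0.125 ]]
[256.5, 312.0, 271.3, 316.6] [0.0562 0.1145]
['top', 'scene'] tray [(array([ 0.4849,  0.3772, -0.0117]), np.float64(1.23)), (array([ 0.4849,  0.3772, -0.0117]), np.float64(1.23))]
bush [0.6468 0.1116] 0.84 [0.0015 0.1367]
['top'] tray [(array([ 0.4838,  0.378 , -0.0118]), np.float64(0.85)), (array([ 0.4838,  0.378 , -0.0118]), np.float64(0.85))]
bush [0.6448 0.1126] 0.77 [-0.0006  0.1372]
['scene'] tray [(array([ 0.4859,  0.3769, -0.014 ]), np.float64(1.38)), (array([ 0.4859,  0.3769, -0.014 ]), np.float64(1.38))]
bush [0.6478 0.1113] 0.55 [0.0026 0.1367]
```

```bash
cat >> h.py <<'E'
from scipy.spatial.transform import Rotation as Ro
def togo(xyz,yaw=None):
    s=bot.read_state(); R=Ro.from_rotvec(s['tcp_rot']).as_matrix(); d=R.T@(np.array(xyz)-s['tool_pos'])/.05
    y0=np.arctan2(R[1,0],R[0,0]); sp=0 if yaw is None else -((yaw-y0+np.pi/2)%np.pi-np.pi/2)/.1
    print('t',round(s['time'],2),'pos',np.round(s['tool_pos'],4),'q',np.round(s['q'],2),'yaw',round(y0,3),'F',np.round(s['wrist_force'],1),'w',round(s['width'],3),'g',round(s['grip_force'],1),'tilt',np.round(R[2],3))
    print('rows to go xyz',np.round(d,2),'spin',round(sp,2))
E
python3 -m creep '[[0.87,-0.8,0,0,1],[0.87,-0.8,0,0,1],[0.87,-0.8,0,0,1],[0.87,-0.8,0,0,1],[0.87,-0.8,0,0,1],[0.87,-0.8,0,0,1],[0.87,-0.8,0,0,1],[0.87,-0.8,0,0,1],[0.87,-0.8,0,0,1],[0.87,-0.8,0,0,1],[0.87,-0.8,0,0,1],[0.87,-0.8,0,0,1],[0.87,-0.8,0,0,1],[0.87,-0.8,0,0,1],[0.87,-0.8,0,0,1],[0,0,0,1,1],[0,0,0,1,1],[0,0,0,1,1],[0,0,0,1,1],[0,0,0,1,1]]' 40
python3 -c "
from h import *
togo([.6465,.1118,.06],-.263)"
```

```text
time: 4.85
tool_pos: [0.6475, 0.1101, 0.2313]
tcp_rot: [3.122, -0.346, -0.0]
wrist_force: [0.4, -0.4, 0.7]
width: 0.999
grip_force: 0.0
t 4.85 pos [0.6475 0.1101 0.2313] q [ 0.13  0.23  1.65 -0.    1.27  1.92] yaw -0.22 F [ 0.4 -0.4  0.7] w 0.999 g 0.0 tilt [-0.  0. -1.]
rows to go xyz [-0.03 -0.03  3.43] spin 0.43
```

```bash
python3 - <<'E'
from h import *
p=bot.read_camera('wrist'); save(p,'w1.png'); print(p['vfov'],p['cx'],p['cy'],np.round(p['world_to_cam'],3).tolist())
print('bush top pred',proj(p,[[.6465,.1118,.112],[.6465,.1118,.012]]).round())
for t in['bush','rider','nut']: print(t,[(round(d['score'],2),np.round(d['bbox']).tolist()) for d in bot.look_for(t,p)[:3]])
E
```

```text
58.519826822581344 323.23350100330026 241.84312130851475 [[-0.218, -0.976, -0.0, 0.249], [-0.925, 0.207, 0.32, 0.535], [-0.312, 0.07, -0.947, 0.576], [0.0, 0.0, 0.0, 1.0]]
bush top pred [[321. 235.]
 [322. 200.]]
bush [(0.96, [291.0, 168.0, 351.0, 264.0]), (0.96, [386.0, 387.0, 451.0, 480.0])]
rider [(0.92, [337.0, 116.0, 358.0, 162.0])]
nut [(0.64, [392.0, 249.0, 426.0, 278.0])]
```

View pics/w1.png

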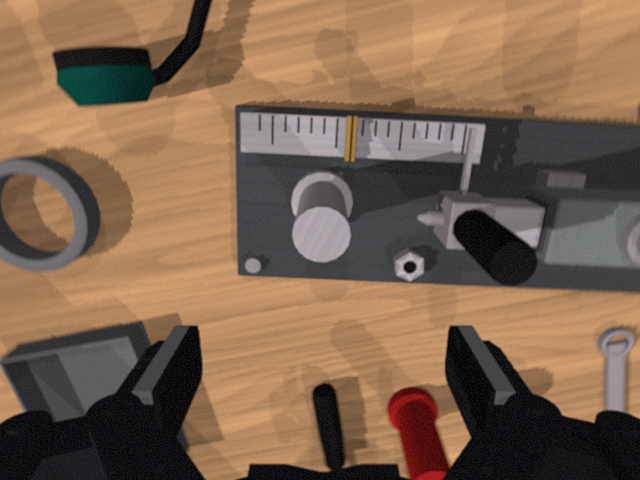

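The wrist view agrees: the bush top is at (322,234) where the prediction was (321,235), and the rider is at (350,139). Descending.

```bash
python3 -m creep '[[-0.03,-0.03,0.8,0.43,1],[0,0,0.9,0,1],[0,0,0.9,0,1],[0,0,0.7,0,1],[0,0,0.1,0,1],[0,0,0,0,0.3],[0,0,0,0,0.3],[0,0,0,0,0.3],[0,0,0,0,0.3],[0,0,0,0,0.3],[0,0,0,0,0.3]]' 40
python3 - <<'E'
from h import *
togo([.4849,.3772,.2],None)
p=bot.read_camera('wrist'); b=bot.look_for('rider',p)[:1]; print(b)
E
```

```text
time: 6.42
tool_pos: [0.648, 0.1119, 0.0637]
tcp_rot: [-3.114, 0.407, -0.006]
wrist_force: [-0.3, -2.0, 6.1]
width: 0.423
grip_force: 39.9
t 6.42 pos [0.648  0.1119 0.0637] q [ 0.13  0.37  1.79 -0.    0.97  1.96] yaw -0.26 F [-0.3 -2.   6.1] w 0.423 g 39.9 tilt [ 0.004 -0.001 -1.   ]
rows to go xyz [-4.51 -4.29 -2.74] spin 0
[{'bbox': [509.9, 139.4, 638.0, 412.0], 'score': 0.7}]
```

```bash
python3 -m creep '[[0,0,-0.4,0,0.3],[0,0,-0.9,0,0.3],[0,0,-0.9,-0.7,0.3],[0,0,-0.4,-1,0.3],[0,0,0,-1,0.3],[0,0,0,-1,0.3],[0,0,0,-0.6,0.3]]' 40
python3 - <<'E'
from h import *
togo([.4849,.3772,.19],None)
E
```

```text
time: 7.4
tool_pos: [0.6458, 0.1119, 0.1919]
tcp_rot: [-3.13, -0.27, 0.001]
wrist_force: [0.1, -0.5, -3.0]
width: 0.426
grip_force: 40.6
t 7.4 pos [0.6458 0.1119 0.1919] q [0.13 0.25 1.69 0.   1.2  1.53] yaw 0.172 F [ 0.1 -0.5 -3. ] w 0.426 g 40.6 tilt [-0. -0. -1.]
rows to go xyz [-2.26 -5.78  0.04] spin 0
```

```bash
python3 -m creep '[[-0.2,-0.5,0,0,0.3],[-0.3,-0.8,0,0,0.3],[-0.3,-0.8,0,0,0.3],[-0.3,-0.8,0,0,0.3],[-0.3,-0.8,0,0,0.3],[-0.3,-0.8,0,0,0.3],[-0.3,-0.7,0,0,0.3],[-0.2,-0.5,0,0,0.3],[-0.06,-0.08,0,0,0.3],[0,0,0,0,0.3]]' 40
python3 - <<'E'
from h import *
togo([.4849,.3772,.058],None)
p=bot.read_camera('wrist'); save(p,'w2.png')
E
```

```text
time: 8.65
tool_pos: [0.4859, 0.3773, 0.1915]
tcp_rot: [3.13, 0.268, -0.0]
wrist_force: [0.1, -0.0, -3.0]
width: 0.426
grip_force: 40.9
t 8.65 pos [0.4859 0.3773 0.1915] q [ 0.62  0.18  1.78 -0.    1.18  2.02] yaw 0.171 F [ 0.1 -0.  -3. ] w 0.426 g 40.9 tilt [-0.     0.001 -1.   ]
rows to go xyz [-0.02 -0.    2.67] spin 0
```

View pics/w2.png

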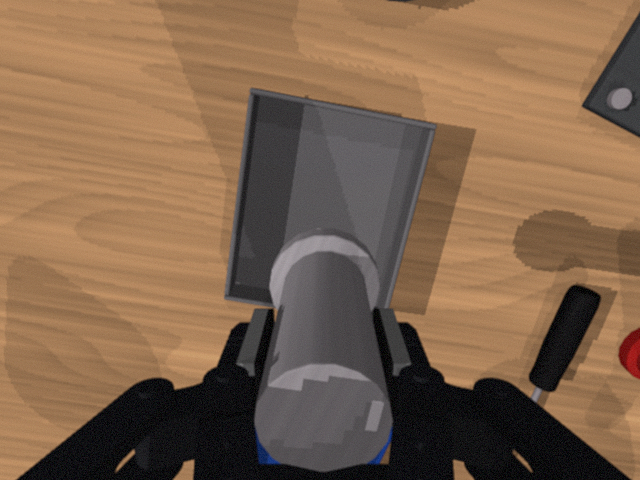

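The upright bush is held over the grey tray, whose rim corners are at (252,90), (436,125), (388,306) and (228,298). Lowering.

```bash
python3 -m creep '[[-0.02,0,0.6,0,0.3],[0,0,0.8,0,0.3],[0,0,0.7,0,0.3],[0,0,0.3,0,0.3],[0,0,0.12,0,0.3],[0,0,0.06,0,0.3],[0,0,0.04,0,0.3],[0,0,0,0,0.3]]' 40
python3 - <<'E'
from h import *
togo([.4849,.3772,.0557],None)
E
```

```text
time: 9.7
tool_pos: [0.4857, 0.3779, 0.0612]
tcp_rot: [-3.129, -0.266, -0.002]
wrist_force: [0.2, -0.0, -2.2]
width: 0.427
grip_force: 40.9
t 9.7 pos [0.4857 0.3779 0.0612] q [0.62 0.31 1.89 0.   0.95 2.02] yaw 0.17 F [ 0.2 -0.  -2.2] w 0.427 g 40.9 tilt [ 0.001 -0.001 -1.   ]
rows to go xyz [-0.02  0.01  0.11] spin 0
```

```bash
python3 -m creep '[[0,0,0.05,0,0.3],[0,0,0.03,0,0.3],[0,0,0,0,0.3]]' 40
python3 - <<'E'
from h import *
togo([.4849,.3772,.0557],None)
E
```

```text
time: 10.07
tool_pos: [0.4849, 0.3773, 0.056]
tcp_rot: [3.13, 0.266, -0.001]
wrist_force: [0.2, -0.2, -2.5]
width: 0.426
grip_force: 40.9
t 10.07 pos [0.4849 0.3773 0.056 ] q [0.62 0.31 1.89 0.   0.94 2.02] yaw 0.17 F [ 0.2 -0.2 -2.5] w 0.426 g 40.9 tilt [-0.  0. -1.]
rows to go xyz [-0.    0.    0.01] spin 0
```

```bash
python3 -m creep '[[0,0,0.03,0,0.3],[0,0,0.02,0,0.3],[0,0,0,0,0.3]]' 40; python3 -m creep '[[0,0,0.03,0,0.3],[0,0,0,0,0.3]]' 40
```

```text
time: 10.45
tool_pos: [0.4854, 0.3775, 0.0558]
tcp_rot: [-3.13, -0.266, -0.0]
wrist_force: [-3.2, -2.9, 8.4]
width: 0.43
grip_force: 42.0
time: 10.7
tool_pos: [0.4856, 0.3775, 0.0558]
tcp_rot: [3.13, 0.267, 0.001]
wrist_force: [-6.1, -6.0, 14.8]
width: 0.427
grip_force: 42.8
```

```bash
python3 -m creep '[[0,0,-0.06,0,0.3],[0,0,0,0,0.6],[0,0,0,0,0.8],[0,0,0,0,1],[0,0,0,0,1],[0,0,-0.3,0,1],[0,0,-0.8,0,1],[0,0,-0.9,0,1],[0,0,-0.9,0,1]]' 40
python3 - <<'E'
from h import *
togo([.5838,-.1166,.2],-.263)
p=bot.read_camera('scene'); m=p['pixels'][150:470,200:620]; cv2.imwrite('pics/s2.png',cv2.cvtColor(cv2.resize(m,None,fx=1.8,fy=1.8),cv2.COLOR_RGB2BGR))
print(proj(p,[[.485,.377,.004],[.485,.377,.104]]).round())
E
```

```text
time: 11.82
tool_pos: [0.4852, 0.3775, 0.2028]
tcp_rot: [-3.13, -0.266, -0.001]
wrist_force: [-0.1, 0.3, -0.1]
width: 1.002
grip_force: 0.0
t 11.82 pos [0.4852 0.3775 0.2028] q [0.62 0.17 1.77 0.   1.2  2.02] yaw 0.17 F [-0.1  0.3 -0.1] w 1.002 g 0.0 tilt [ 0.001 -0.    -1.   ]
rows to go xyz [ 0.27 10.07  0.05] spin 4.33
[[445. 393.]
 [456. 363.]]
```

View pics/s2.png

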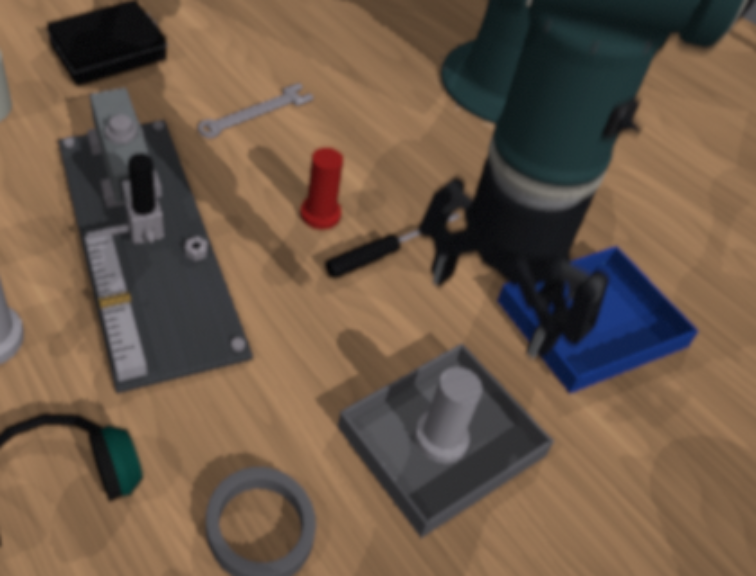

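The bush stands upright in the middle of the grey tray, its foot at crop (443,440), released. Next is the lock button, with the fingers shut.

```bash
python3 -m creep '[[0.03,0.5,0,0,0],[0.03,0.9,0,0,0],[0.03,0.9,0,0,0],[0.03,0.9,0,0,0],[0.03,0.9,0,0,0],[0.03,0.9,0,0,0],[0.02,0.9,0,0,0],[0.02,0.9,0,0,0],[0.02,0.9,0,0,0],[0.02,0.9,0,0,0],[0.01,0.9,0,0,0],[0,0.57,0,0,0],[0,0,0,1,0],[0,0,0,1,0],[0,0,0,1,0],[0,0,0,1,0],[0,0,0,0.33,0],[0,0,0,0,0]]' 40
python3 - <<'E'
from h import *
togo([.5838,-.1166,.105],-.263)
p=bot.read_camera('wrist'); save(p,'w3.png'); b=bot.look_for('lock',p)[:2]; print([(d['score'],d['bbox']) for d in b])
print(proj(p,[[.5838,-.1166,.1],[.6168,.0061,.15]]).round())
E
```

```text
time: 14.12
tool_pos: [0.5837, -0.1166, 0.2008]
tcp_rot: [3.115, -0.411, 0.001]
wrist_force: [0.3, -0.0, 0.6]
width: 0.001
grip_force: 0.0
t 14.12 pos [ 0.5837 -0.1166  0.2008] q [-0.24  0.13  1.81  0.    1.19  1.59] yaw -0.262 F [ 0.3 -0.   0.6] w 0.001 g 0.0 tilt [ 0.001 -0.    -1.   ]
rows to go xyz [0.   0.   1.92] spin 0.01
[(0.93, [299.9, 212.5, 346.0, 260.3]), (0.42, [581.8, 151.5, 638.4, 347.3])]
[[324. 243.]
 [ 65. 275.]]
```

View pics/w3.png

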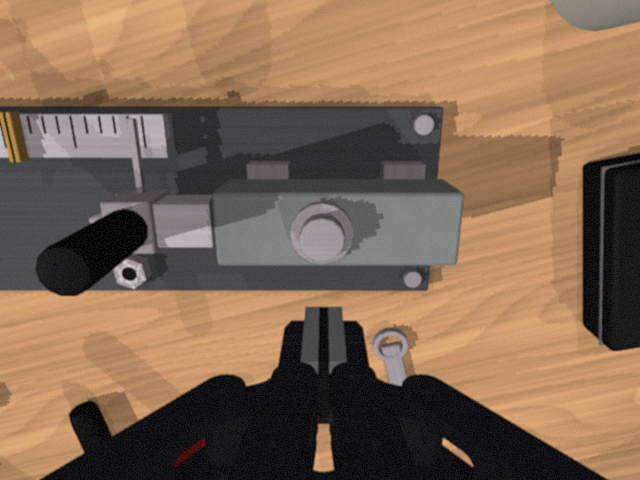

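The button is at (322,240), as predicted. Pressing down.

```bash
python3 -m creep '[[0,0,0.5,0,0],[0,0,0.8,0,0],[0,0,0.5,0,0],[0,0,0.16,0,0],[0,0,0.08,0,0],[0,0,0.06,0,0],[0,0,0.05,0,0],[0,0,0.03,0,0],[0,0,0,0,0]]'; python3 -m creep '[[0,0,0.02,0,0],[0,0,0,0,0]]'
```

```text
time: 15.35
tool_pos: [0.5844, -0.1167, 0.092]
tcp_rot: [3.114, -0.412, 0.003]
wrist_force: [-0.5, 0.9, 3.8]
width: -0.002
grip_force: 1.9
time: 15.6
tool_pos: [0.5845, -0.1167, 0.0919]
tcp_rot: [3.114, -0.412, 0.003]
wrist_force: [-3.5, 1.7, 9.7]
width: -0.007
grip_force: 4.5
```

The button is bottomed: 9.7 N at z 0.092. Lifting and going over the handle.

```bash
python3 -m creep '[[0,0,-0.5,0,0],[0,0,-0.9,0,0.5],[0,0,-0.9,0,1],[0,-0.6,0,0,1],[0,-0.9,0,0,1],[0,-0.8,0,0,1],[0,-0.22,0,0,1],[0,0,0,0,1],[0,0,0,0,1]]' 40
python3 - <<'E'
from h import *
togo([.6168,.0061,.103],-.263)
p=bot.read_camera('wrist'); save(p,'w4.png'); print([(n,[(round(d['score'],2),np.round(d['bbox'],1).tolist()) for d in bot.look_for(n,p)[:2]]) for n in ('gauge_grip','pointer','rider')])
print(proj(p,[[.6168,.0061,.15],[.6168,.0061,.076]]).round())
E
```

```text
time: 16.73
tool_pos: [0.616, 0.004, 0.205]
tcp_rot: [3.114, -0.413, -0.001]
wrist_force: [0.4, 0.6, 0.1]
width: 0.997
grip_force: 0.0
t 16.73 pos [0.616 0.004 0.205] q [-0.03  0.17  1.76 -0.    1.21  1.8 ] yaw -0.264 F [0.4 0.6 0.1] w 0.997 g 0.0 tilt [-0.     0.001 -1.   ]
rows to go xyz [ 0.   -0.05  2.04] spin -0.01
[('gauge_grip', [(0.89, [270.2, 115.2, 401.1, 294.6])]), ('pointer', [(0.9, [269.7, 118.8, 400.6, 290.5])]), ('rider', [(0.83, [180.8, 109.6, 203.0, 161.8]), (0.32, [268.3, 253.7, 293.8, 283.8])])]
[[319. 272.]
 [320. 229.]]
```

View pics/w4.png

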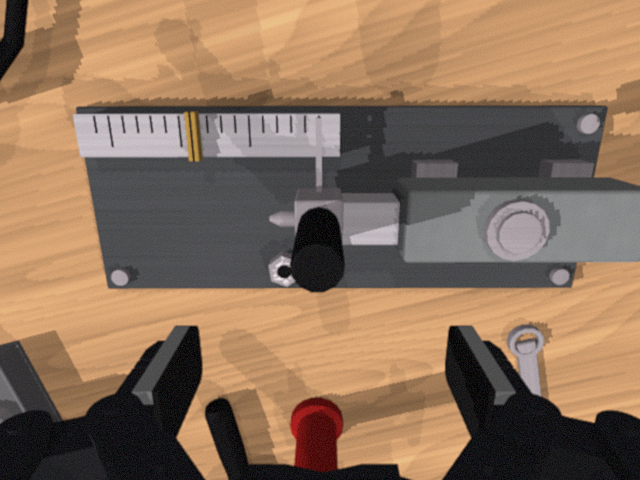

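The handle top is at (318,267), the pointer finger at u=319 and the rider's line at (193,136). The button is visibly lower. Descending and gripping.

```bash
python3 -m creep '[[0,-0.05,0.6,0,1],[0,0,0.8,0,1],[0,0,0.5,0,1],[0,0,0.14,0,1],[0,0,0,0,1],[0,0,0,0,0.1],[0,0,0,0,0.1],[0,0,0,0,0.1],[0,0,0,0,0.1],[0,0,0,0,0.1],[0,0,0,0,0.1]]' 60
python3 - <<'E'
from h import *
v=[.6098,-.02,-.2627]; by=np.array([-np.sin(v[2]),np.cos(v[2])])
p=bot.read_camera('wrist')
togo([.6168,.0061,.103],-.263)
im=cv2.imread('pics/w4.png'); T=None
E
```

```text
time: 18.3
tool_pos: [0.6173, 0.007, 0.1043]
tcp_rot: [3.114, -0.412, 0.001]
wrist_force: [-3.3, -2.8, 6.0]
width: 0.314
grip_force: 58.9
t 18.35 pos [0.6173 0.007  0.1043] q [-0.03  0.26  1.85 -0.    1.03  1.81] yaw -0.263 F [-2.4 -2.7  5.7] w 0.31 g 58.9 tilt [ 0.001  0.001 -1.   ]
rows to go xyz [-0.01  0.02  0.03] spin -0.0
```

```bash
python3 -m creep '[[0,-0.1,0,0,0.1],[0,-0.2,0,0,0.1],[0,-0.3,0,0,0.1],[0,-0.3,0,0,0.1],[0,-0.3,0,0,0.1],[0,-0.2,0,0,0.1],[0,-0.1,0,0,0.1],[0,0,0,0,0.1]]' 60
python3 - <<'E'
from h import *
togo([.6168,.0061,.103],-.263)
p=bot.read_camera('wrist'); cv2.imwrite('pics/w5.png',cv2.cvtColor(p['pixels'],cv2.COLOR_RGB2BGR)); np.savez('w5.npz',T=p['world_to_cam'],k=[p['vfov'],p['cx'],p['cy']])
print([(n,[(round(d['score'],2),np.round(d['bbox'],1).tolist()) for d in bot.look_for(n,p)[:2]]) for n in ('pointer','rider')])
E
```

```text
time: 19.35
tool_pos: [0.6368, 0.0795, 0.1043]
tcp_rot: [3.113, -0.411, 0.001]
wrist_force: [-2.8, -3.6, 6.2]
width: 0.314
grip_force: 59.1
t 19.35 pos [0.6368 0.0795 0.1043] q [ 0.09  0.31  1.8  -0.    1.04  1.92] yaw -0.263 F [-2.8 -3.6  6.2] w 0.314 g 59.1 tilt [ 0.001  0.001 -1.   ]
rows to go xyz [-0.    1.52  0.03] spin 0.0
[('pointer', [(0.6, [253.4, 128.4, 616.6, 446.1])]), ('rider', [(0.74, [279.9, 115.0, 306.7, 192.9])])]
```

View pics/w5.png

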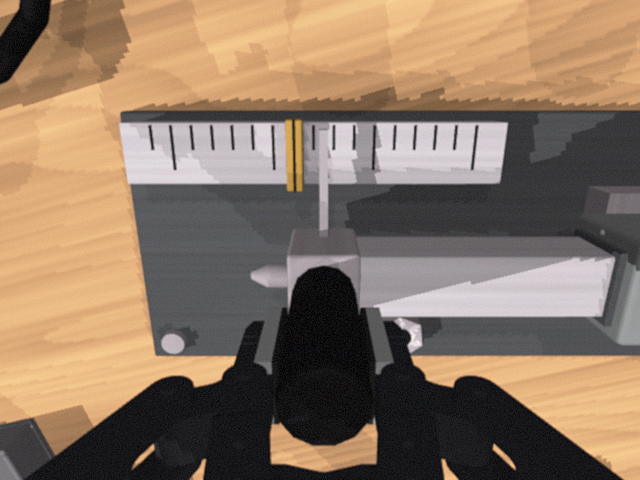

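The pointer is at u=323.5 and the rider's line at u=294. At about 2.05 px/mm that leaves roughly 14.3 mm.

```bash
python3 -m creep '[[0,-0.1,0,0,0.1],[0,-0.1,0,0,0.1],[0,-0.08,0,0,0.1],[0,0,0,0,0.1],[0,0,0,0,0.1],[0,0,0,0,0.1]]' 60
python3 - <<'E'
from h import *
togo([.6168,.0061,.103],-.263)
p=bot.read_camera('wrist'); t=bot.read_camera('top')
a=cv2.resize(p['pixels'][100:250,220:420],None,fx=4,fy=4,interpolation=cv2.INTER_CUBIC); cv2.imwrite('pics/w6.png',cv2.cvtColor(a,cv2.COLOR_RGB2BGR))
E
```

```text
time: 20.25
tool_pos: [0.6403, 0.0925, 0.1043]
tcp_rot: [3.113, -0.412, 0.001]
wrist_force: [-2.3, -3.6, 5.7]
width: 0.314
grip_force: 59.1
t 20.25 pos [0.6403 0.0925 0.1043] q [ 0.11  0.31  1.79 -0.    1.04  1.94] yaw -0.263 F [-2.3 -3.6  5.7] w 0.314 g 59.1 tilt [ 0.001  0.001 -1.   ]
rows to go xyz [-0.    1.79  0.03] spin -0.0
```

View pics/w6.png

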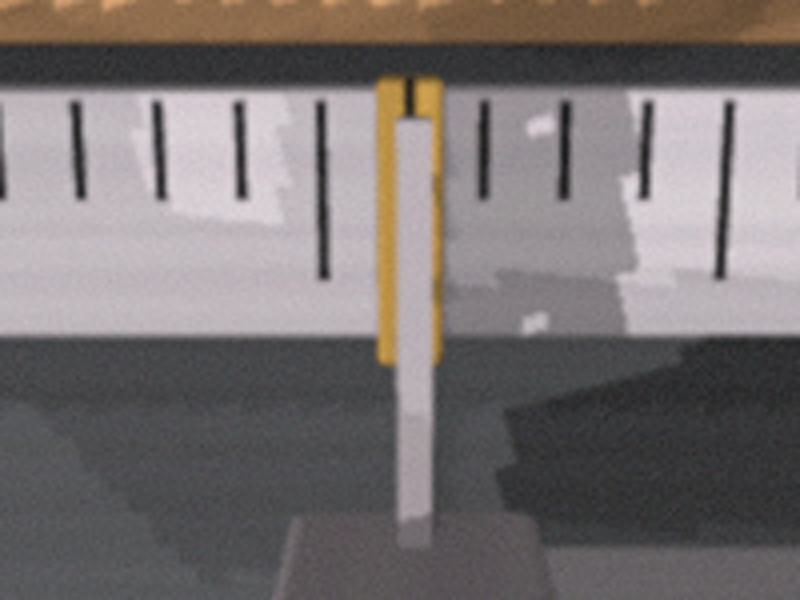

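The pointer (crop u=414) is about 0.5 mm from the rider's line (u=410), and the arm is held still. Handing in.

```bash
python3 -c "
from workcell import bot
print(bot.finish_job())"
```

```text
the job is handed in; nothing more can be done
None
```

The job is handed in, though no verdict came back: the bush stands let go in the grey tray, the lock button is pressed fully down, and the arm is held still with its pointer about 0.5 mm from the rider's centre line.

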